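# Wind the tipping tray to empty the stone samples into the bin

### The arm

A 6-joint arm with a two-finger parallel gripper is mounted at the origin on the work surface. World frame = base frame: x ahead of the robot, y to its left, z up, the work surface at z = 0. Lengths are in m, angles in rad, forces in N, time in s.
With the tool pointing down it reaches from about 0.3 to 0.75 m from the base axis. Payload 8.5 kg.
Tool frame: the origin (TCP) lies at the very end of the fingers, on their centre line; the grasp point (between the pads) lies 19 mm behind it; z points along the fingers, y is the direction in which the jaws open and shut (so a half turn about z gives the same grasp; the last joint's range is limited). The gripper opens to 85 mm and grips with 20 to 120 N. Pads are 22 mm wide; open, the fingers measure 114 mm over their backs; the gripper's body (76 mm by 85 mm) begins 54 mm behind the grasp point. The pads swing forward as they close: fully open they stand 13 mm farther back than shut.
Start: joints at [1.067, 0.381, 1.297, -0, 1.464, -0.215], TCP at [0.157, 0.527, 0.231] pointing down, gripper open.
Joint ranges: [-3.11, 3.11], [-0.89, 2.33], [0.22, 2.48], [-1.42, 4.56], [0.17, 2.85], [-2.88, 2.88]. Speed limits (rad/s): [2.39, 2.39, 3.14, 3.14, 3.14, 3.14].

### API

Orientations are given as a unit quaternion [x, y, z, w].
In Python, from bench import ctrl gives the robot as it stands.
- The arm moves only by the shell command python3 -m pendant 'ROWS' [FORCE]. ROWS is JSON, a list of rows, each a list of 5 numbers: the opening, from 0 (shut) to 1 (fully open), then the shift along the tool's x, y, z in m, then the turn about the tool's z in rad. A call has 1 to 8 rows; each row shifts and turns the commanded pose from where the row before left it, along the tool's axes as they then stand; what a row does not reach is not made up. A row lasts 1/8 s, in which the tool goes at most 62.5 mm and 10.7 degrees, less where a joint would pass 70% of its speed; a pose out of reach is approached as far as the arm can. A call is refused whole if a number of a shift passes 0.0625 or a number of a turn 0.188, either way. A call with a gripper value outside its range is refused whole. The fingers move at their own pace and stop on an object; FORCE is the grip in N (left out, the last holds). Time passes only in rows, so rows that do not move let the fingers close. It gives the time, the measured TCP pose, the force and the opening at its end, in the units of the state.
- ctrl.get_state(): the state, without advancing time (a new reading comes with each control period).
- ctrl.camera(name): name is "scene" or "top"; returns (picture, depth): 400x640x3 uint8, red, green, blue; 400x640 float32, m along the optical axis (not along the pixel's ray), 0 where there is no reading.
- ctrl.get_calibration(name): a dict with "mtx" (3x3 intrinsics, pixels), "R" (3x3) and "t" (3): a world point X has camera coordinates R X + t. Camera axes: x right, y down, z forward; pixel columns grow to the right and rows downward; lengths in m; the calibration is good to about 2 mm. A picture is of the moment at which its call begins. get_calibration takes no time and is no camera call.
- ctrl.close_job(): hands the job in, once; it reports no verdict.
The state is a dict: "clock": time; "q": joint angles; "qd": joint speeds; "effort": joint torques, N m; "tcp_pos": TCP position; "tcp_rot": TCP orientation; "wrist_force": force on the tool from outside, world axes, zero at the start; "torque": the same for the moment, N m; "width": finger opening in m.
Only numpy, scipy, OpenCV 4.12 (cv2) and the standard library are available. Lean on these libraries where they do the work, as an engineer would, in place of code of your own. Each camera call takes 0.05 s, during which the arm holds its last target.

### The job

Wind the handwheel clockwise (seen from above) as far as it goes, about two full turns, so that the tray tips right up and all three material samples slide off into the bin in front of its lip. Half of the wheel runs under a hood, so let go of a knob when it nears the hood and take the other one. Do not touch the samples with the robot, leave the bowl, the dish and the concrete slab where they stand, and let go of the wheel at the end.

Things in the scene. Friction and masses are not known exactly. Their poses are not given: they have to be found in the camera images.
- machine: fixed tipping stand: plywood base board, a cream box 220 x 170 x 96 mm under the tray and, at its -y side, a cream hood over half the handwheel. Origin on the table, midway across the tray; x points the way the tray pours (world +x to within 0.2 rad), z up. The tipped tray's raised end swings up from x = -130 mm to stand 305 mm above the table over x = -45 to -15 mm, y within 91 mm
- hood_mouth (a point): middle of the top front edge of the hood over the wheel, 95 mm above the table. Its open mouth is 176 mm wide along the machine's x, faces the machine's -y, and lies 175 mm to -y of the machine's origin; the hood reaches back to the tray; roof underside 86 mm above the table
- wheel_centre (a point): point on the handwheel's upright axis, 60 mm above the table, level with the middle of the knobs. The aluminium wheel is a disc of 148 mm diameter, its top 36 mm above the table; the axis stands 35 mm outside the hood's mouth, so the side away from the tray is open above and the side towards the tray is under the hood's roof
- knob_a (a point): middle of one of two like, upright, free-spinning black knobs, 22 mm diameter, 37 to 81 mm above the table, opposite one another 60 mm from the axis. Hold it from above, fingers in line with the machine's x, while its middle is 15 mm or more outside the mouth; it runs under the roof where a gripper cannot follow. Winding takes it from the +x side round the open -y side to the -x side
- knob_b (a point): middle of the other knob, as knob_a
- wheel (a joint): angle of the handwheel, rad: starts between 0 and 0.6, grows when turned clockwise seen from above, stop at 12.57 (two turns from 0). At 0 knob_a stands 0.15 rad anticlockwise (seen from above) of the machine's +x direction from the axis. Needs about 2 to 4 N at a knob; it stays where it is left
- tray (a joint): tilt of the tray, rad: 0 level, driven by the wheel through a worm gear, 0.0716 rad per rad of wheel, so 0.9 (about 52 degrees) fully tipped. The samples start to slide somewhere beyond 0.4
- tray_lip (a point): middle of the open pouring edge of the aluminium tray, on its floor. The tray is 255 x 182 mm with 30 mm walls on the other three sides, hinged 25 mm behind this edge, about 110 mm above the table
- bin: open cardboard bin, 200 x 220 x 70 mm, wall 5 mm, standing loose on the table in place under the tray's lip; origin at the centre of its underside, x the 200 mm way
- sample_1_mid (a point): centre of a marble sample block, 52 x 44 x 20 mm, on the tray at the start
- sample_2_mid (a point): centre of a terracotta sample block, 50 x 44 x 18 mm, on the tray at the start
- sample_3_mid (a point): centre of a dark wood sample block, 44 x 44 x 22 mm, on the tray at the start
- bowl: pale stone bowl, 170 mm diameter, 70 mm high, a bystander; origin at the centre of its underside
- dish: small pinkish stone dish, 100 mm diameter, 40 mm high, a bystander; origin at the centre of its underside
- slab: concrete slab, 70 x 70 x 30 mm, a bystander; origin at the centre of its underside
There are look-alikes about, which are no part of the job. Leave any purple or turquoise look-alike of the part that bears sample_1_mid alone.

How it is judged:
By the outcome, as a careful person would: the job done as asked, in the order asked, and still so for the second after the job is handed in, with the robot touching nothing.
It also fails if it takes over 67 s, if anything falls off the work surface, if the arm or the gripper's body presses on something with over 40 N, if the wrist force passes 120 N, or if a joint passes its speed limit or range.

## Working session

There is one attempt and no reset: what is moved stays moved. The work goes in short steps, Python scripts to look and compute and a shell command to move; the robot and the scene stay as the last step left them, time stands still between calls to the robot, and variables do not carry over. Pictures are saved under pics/ and viewed, and the job is handed in when it is done.

```bash
mkdir -p pics; ls
python3 - <<'E'
from bench import ctrl
import cv2,numpy as np
print(ctrl.get_state())
for n in ("scene","top"):
    p,d=ctrl.camera(n); cv2.imwrite(f"pics/{n}0.png",p[:,:,::-1]); np.save(f"pics/{n}0.npy",d)
    print(n,ctrl.get_calibration(n))
E
```

```text
pics
{'clock': 0.0, 'q': array([ 1.06669637e+00,  3.81178436e-01,  1.29828875e+00, -1.62568504e-06,
        1.46357434e+00, -2.15258990e-01]), 'qd': array([ 0.00063701, -0.00214383,  0.00024407,  0.00056763, -0.00012687,
        0.0008163 ]), 'effort': array([-1.24162911e-03, -4.48468029e+01, -2.31276637e+01, -2.35598191e-04,
        4.79334718e-03, -1.08744732e-05]), 'tcp_pos': array([0.15649559, 0.52695303, 0.23071176]), 'tcp_rot': array([ 1.43918848e-01,  9.89589228e-01, -6.78360818e-04, -2.54225381e-04]), 'wrist_force': array([-0.16428678,  0.89905496, -0.40083857]), 'torque': array([-0.00815253, -0.0011552 , -0.02876637]), 'width': 0.08547995230126652}
scene {'mtx': array([[439.23186431,   0.        , 322.49750232],
       [  0.        , 439.23186431, 194.9747091 ],
       [  0.        ,   0.        ,   1.        ]]), 'R': array([[-0.2526865 ,  0.96754533, -0.00236122],
       [ 0.62012214,  0.16007837, -0.76799964],
       [-0.74269648, -0.19552738, -0.64044592]]), 't': array([ 0.17273353, -0.2802669 ,  2.0826389 ])}
top {'mtx': array([[397.37025764,   0.        , 316.67986656],
       [  0.        , 397.37025764, 197.49888175],
       [  0.        ,   0.        ,   1.        ]]), 'R': array([[ 0.01516627, -0.99979931,  0.01308881],
       [-0.98210863, -0.01735275, -0.18751406],
       [ 0.18770356, -0.01001075, -0.98217471]]), 't': array([-0.01877889,  0.60308165,  1.07088012])}
```

View pics/scene0.png

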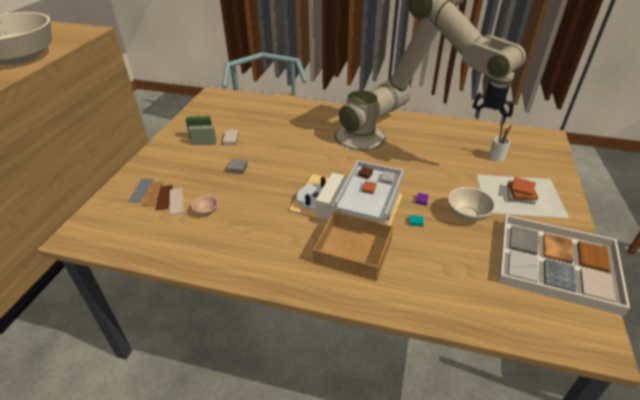

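View pics/top0.png

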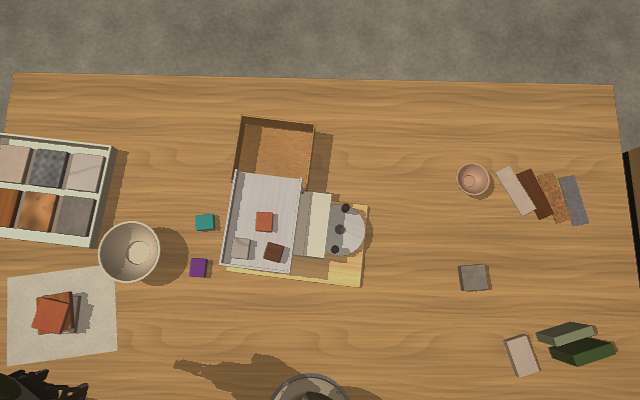

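The scene view shows the machine at about (350,190) and the bin at (353,243). The top view shows the tray at (262,222), the hood at (313,225), the wheel at (345,230), with dark spots at (346,208), (340,229) and (335,250). I'll crop in closer.

Run:
```python
import cv2
p=cv2.imread("pics/top0.png"); cv2.imwrite("pics/ct.png",cv2.resize(p[180:300,210:380],None,fx=4.6,fy=4.6,interpolation=2))
p=cv2.imread("pics/scene0.png"); cv2.imwrite("pics/cs.png",cv2.resize(p[150:280,280:430],None,fx=4.6,fy=4.6,interpolation=2))
```

```text
(no output)
```

View pics/ct.png

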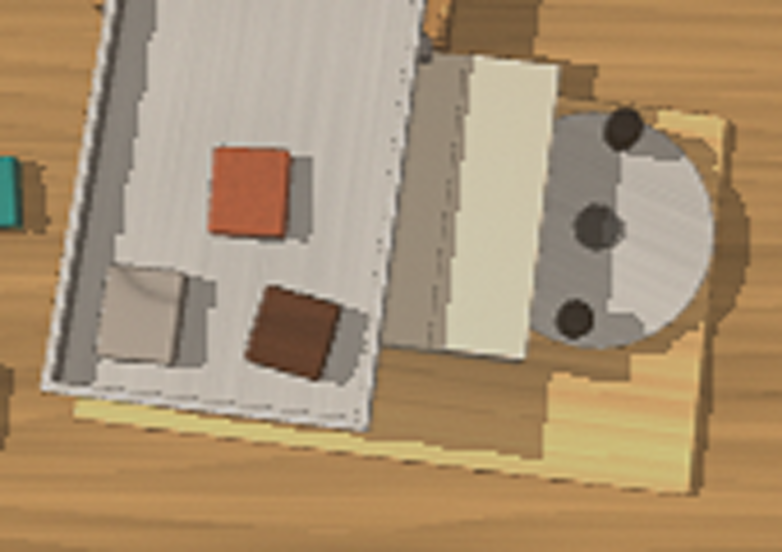

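View pics/cs.png

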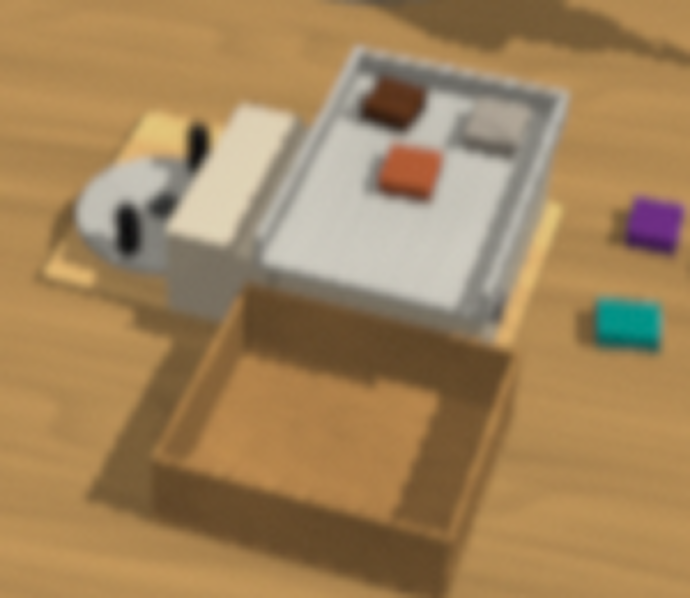

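```bash
cat > h.py <<'E'
import numpy as np,cv2
from bench import ctrl
def ray(cam,u,v,z):
    c=ctrl.get_calibration(cam);R,t,K=c["R"],c["t"],c["mtx"]
    o=-R.T@t; d=R.T@np.linalg.solve(K,[u,v,1.]); s=(z-o[2])/d[2]; return o+s*d
def proj(cam,X):
    c=ctrl.get_calibration(cam); x=c["mtx"]@(c["R"]@np.asarray(X)+c["t"]); return x[:2]/x[2]
E
python3 - <<'E'
from h import *
np.set_printoptions(precision=4,suppress=True)
c=ctrl.get_calibration("top");print("cam",-c["R"].T@c["t"])
f=lambda x,y:(210+(x+.5)/4.6-.5,180+(y+.5)/4.6-.5)
P={}
for n,(x,y),z in [("hoodF+x",(558,66),.095),("hoodF-x",(524,357),.095),("knob+x top",(624,122),.081),("knob-x top",(576,314),.081),("traybackL",(45,388),.13),("traybackR",(368,427),.13),("base -y+x",(727,117),.012),("base-y-x",(692,492),.012),("hub",(598,226),.05)]:
    P[n]=ray("top",*f(x,y),z); print(n,f(x,y),P[n])
a=P["hoodF+x"];b=P["hoodF-x"];d=a-b;print(np.linalg.norm(d),np.arctan2(d[1],d[0]))
d=P["base -y+x"]-P["base-y-x"];print(np.arctan2(d[1],d[0]))
k1,k2=P["knob+x top"],P["knob-x top"];d=k1-k2;print("knob dist",np.linalg.norm(d),np.arctan2(d[1],d[0]),(k1+k2)/2)
p=cv2.imread("pics/top0.png")
# disc by dark and knob depth
dep=np.load("pics/top0.npy")
for u,v in [(346,207),(335,249),(340,229),(355,230)]: print(u,v,dep[v,u],p[v,u])
g=p.max(2)[195:265,320:375]; m=(g<60).astype(np.uint8)
n,l,s,ce=cv2.connectedComponentsWithStats(m); print(s[1:],ce[1:]+[320,195])
# scene knobs
p=cv2.imread("pics/scene0.png");g=p.max(2)[170:215,290:330]; m=(g<60).astype(np.uint8)
n,l,s,ce=cv2.connectedComponentsWithStats(m); print(s[1:]+[290,170,0,0,0],ce[1:]+[290,170])
E
```

```text
cam [0.3916 0.0024 1.1651]
hoodF+x (330.9130434782609, 193.95652173913044) [ 0.6067 -0.0475  0.095 ]
hoodF-x (323.5217391304348, 257.2173913043478) [ 0.4343 -0.0292  0.095 ]
knob+x top (345.2608695652174, 206.1304347826087) [ 0.5758 -0.0881  0.081 ]
knob-x top (334.82608695652175, 247.8695652173913) [ 0.4605 -0.06    0.081 ]
traybackL (219.3913043478261, 263.95652173913044) [0.4117 0.2385 0.13  ]
traybackR (289.60869565217394, 272.4347826086956) [0.3931 0.0581 0.13  ]
base -y+x (367.6521739130435, 205.04347826086956) [ 0.592 -0.16   0.012]
base-y-x (360.04347826086956, 286.5652173913044) [ 0.3569 -0.1363  0.012 ]
hub (339.60869565217394, 228.73913043478262) [ 0.5162 -0.0749  0.05  ]
0.1733089731335139 -0.10555906358820828
-0.10055522168371613
knob dist 0.11873035956892122 -0.23938034790223123 [ 0.5182 -0.0741  0.081 ]
346 207 1.0962514 [41 49 59]
335 249 1.0785624 [43 53 60]
340 229 1.1246928 [57 64 71]
355 230 1.1305305 [164 175 184]
[[22  9  8  9 40]
 [12 51  7  7 24]] [[345.15   207.625 ]
 [335.0417 248.875 ]]
[[321 178   4   8  18]
 [314 194   3   2   4]
 [306 196   4   9  33]] [[322.6667 181.6111]
 [315.     194.5   ]
 [307.4545 199.8788]]
```

Candidates for the first grasp (top picture): black knobs at (345,207) and (335,249), and the grey hub at (340,229), which isn't a knob. The turquoise (205,222) and purple (198,267) blocks are look-alikes of the marble sample and stay alone. The knob at (345,207) is 0.136 rad clockwise of the machine's +x, so the description makes it knob_a (wheel about 0.29), and the crop above confirms this. Next I raise the arm and turn the tool.

```bash
python3 -m pendant '[[1,0,0,-0.04,0],[1,0,0,-0.02,0.17],[1,0,0,0,0.18],[1,0,0,0,0.18],[1,0,0,0,0.18],[1,0,0,0,0.18],[1,0,0,0,0.18],[1,0,0,0,0.18]]' 25; python3 -m pendant '[[0.6,0,0,0,0.135],[0.6,0,0,0,0]]'
cat >> h.py <<'E'
psi=-0.103; W=np.array([0.5177,-0.0738])
ex=np.array([np.cos(psi),np.sin(psi)]); ey=np.array([-np.sin(psi),np.cos(psi)])
def rep(target=None):
    from scipy.spatial.transform import Rotation as Ro
    s=ctrl.get_state(); R=Ro.from_quat(s["tcp_rot"]).as_matrix(); p=s["tcp_pos"]
    print("t %.2f"%s["clock"],"pos",p.round(4),"jaw yaw %.3f"%np.arctan2(R[1,1],R[0,1]),"z",R[:,2].round(3),"F",s["wrist_force"].round(1),"w %.3f"%s["width"])
    m=p[:2]-W; print("machine rel wheel x,y mm",(1e3*m@ex).round(1),(1e3*m@ey).round(1),"phi %.3f r %.1f"%(np.arctan2(m@ey,m@ex),1e3*np.hypot(*m)))
    if target is not None: print("tool shift to target",(R.T@(np.asarray(target)-p)).round(4))
def kp(phi,z,r=.06): return np.r_[W+r*(np.cos(phi)*ex+np.sin(phi)*ey),z]
E
python3 -c "
from h import *
rep(kp(-0.136,0.16))"
```

```text
clock: 1.1
tcp_pos: [0.1566, 0.5271, 0.2909]
tcp_rot: [0.698, 0.716, -0.0, 0.0]
wrist_force: [-0.3, 0.0, 0.0]
width: 0.0854
clock: 1.35
tcp_pos: [0.1566, 0.5271, 0.291]
tcp_rot: [0.742, 0.67, -0.0, 0.0]
wrist_force: [0.1, 0.3, 0.6]
width: 0.0522
t 1.35 pos [0.1566 0.5271 0.291 ] jaw yaw -0.102 z [-0.    -0.001 -1.   ] F [0.1 0.3 0.6] w 0.052
machine rel wheel x,y mm -421.0 560.6 phi 2.215 r 701.1
tool shift to target [-0.5692  0.4798  0.1312]
```

```bash
python3 -m pendant '[[0.6,-0.04,0.034,0,0],[0.6,-0.04,0.034,0,0],[0.6,-0.04,0.034,0,0],[0.6,-0.04,0.034,0,0],[0.6,-0.04,0.034,0,0],[0.6,-0.04,0.034,0,0],[0.6,-0.04,0.034,0,0],[0.6,-0.04,0.034,0,0]]'
python3 -m pendant '[[0.6,-0.04,0.034,0,0],[0.6,-0.04,0.034,0,0],[0.6,-0.04,0.034,0,0],[0.6,-0.04,0.034,0,0],[0.6,-0.04,0.034,0,0],[0.6,-0.04,0.034,0,0],[0.6,0,0,0,0]]'
python3 -c "
from h import *
rep(kp(-0.136,0.11))"
```

```text
clock: 2.35
tcp_pos: [0.395, 0.1794, 0.2913]
tcp_rot: [0.741, 0.671, 0.0, 0.0]
wrist_force: [0.4, 1.0, -1.3]
width: 0.051
clock: 3.22
tcp_pos: [0.5736, -0.0816, 0.2898]
tcp_rot: [0.743, 0.67, -0.001, -0.001]
wrist_force: [-0.2, 0.3, -0.8]
width: 0.0509
t 3.23 pos [ 0.5736 -0.0816  0.2898] jaw yaw -0.103 z [-0.002  0.    -1.   ] F [-0.2  0.3 -0.8] w 0.051
machine rel wheel x,y mm 56.4 -2.0 phi -0.035 r 56.4
tool shift to target [-0.0062  0.0034  0.1798]
```

```bash
python3 -m pendant '[[0.6,-0.006,0.0034,0.05,0],[0.6,0,0,0.06,0],[0.6,0,0,0.05,0],[0.6,0,0,0.019,0],[0.6,0,0,0,0]]'
python3 - <<'E'
from h import *
rep(kp(-0.136,0.041))
for n,b in (("top",(180,300,270,400)),("scene",(140,230,280,380))):
    p,d=ctrl.camera(n); cv2.imwrite(f"pics/{n}1.png",cv2.resize(p[b[0]:b[1],b[2]:b[3],::-1],None,fx=5,fy=5,interpolation=2))
E
```

```text
clock: 3.85
tcp_pos: [0.5745, -0.0842, 0.1114]
tcp_rot: [0.742, 0.671, -0.001, -0.001]
wrist_force: [0.5, -0.1, -0.5]
width: 0.0511
t 3.85 pos [ 0.5745 -0.0842  0.1114] jaw yaw -0.100 z [-0.003  0.001 -1.   ] F [ 0.5 -0.1 -0.5] w 0.051
machine rel wheel x,y mm 57.5 -4.5 phi -0.078 r 57.7
tool shift to target [-0.0037  0.0021  0.0703]
```

View pics/top1.png

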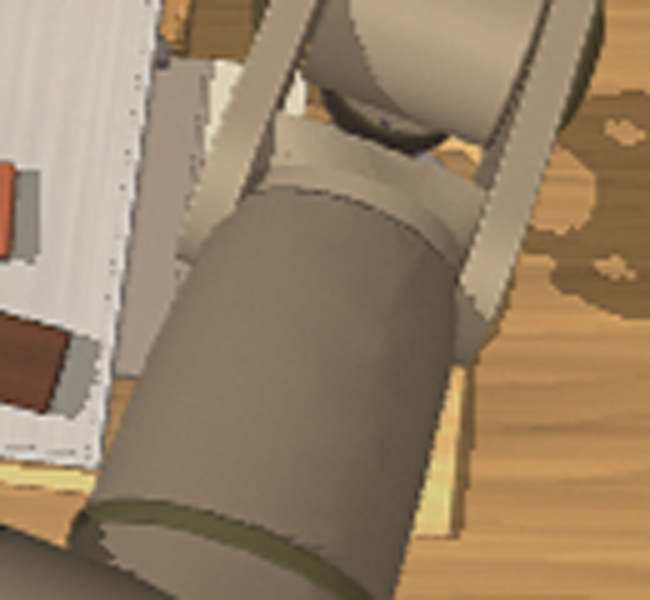

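View pics/scene1.png

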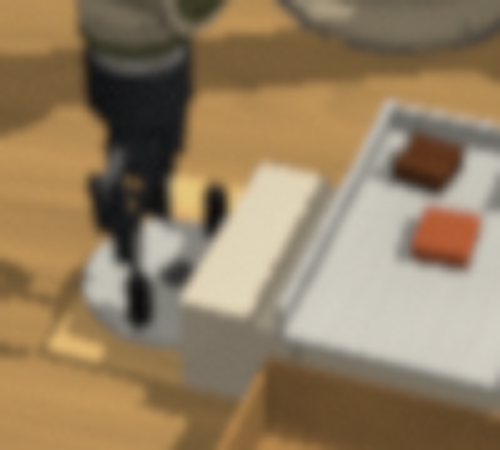

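The fingers are over the +x knob (scene crop (137,290)), while the other knob (215,205) stands clear. The top view is now hidden by the forearm. I'm lowering and closing.

```bash
python3 -m pendant '[[0.6,-0.0037,0.002,0.03,0],[0.6,0,0,0.03,0],[0.6,0,0,0.01,0],[0.6,0,0,0,0]]'
python3 -c "
from h import *
rep(kp(-0.136,0.041))"
python3 -m pendant '[[0,0,0,0,0],[0,0,0,0,0],[0,0,0,0,0],[0,0,0,0,0]]' 25
python3 -c "
from h import *
rep(kp(-0.136,0.041))"
```

```text
clock: 4.45
tcp_pos: [0.5773, -0.089, 0.0431]
tcp_rot: [0.742, 0.67, 0.0, 0.0]
wrist_force: [-0.4, 0.4, 0.2]
width: 0.0516
t 4.45 pos [ 0.5773 -0.089   0.0431] jaw yaw -0.103 z [ 0.001 -0.    -1.   ] F [-0.4  0.4  0.2] w 0.052
machine rel wheel x,y mm 60.8 -9.0 phi -0.146 r 61.5
tool shift to target [ 0.0008 -0.0014  0.0021]
clock: 4.95
tcp_pos: [0.575, -0.0883, 0.0436]
tcp_rot: [0.742, 0.67, -0.001, -0.002]
wrist_force: [-12.2, 2.6, 11.3]
width: 0.0209
t 4.95 pos [ 0.575  -0.0883  0.0436] jaw yaw -0.102 z [-0.004  0.001 -1.   ] F [-12.2   2.6  11.3] w 0.021
machine rel wheel x,y mm 58.5 -8.5 phi -0.145 r 59.1
tool shift to target [0.0004 0.001  0.0026]
```

```bash
cat >> h.py <<'E'
def tab(phi0,step,n,r=.06):
    for i in range(n):
        a=phi0-step*i;b=a-step
        print("%.3f->%.3f  [0,%.4f,%.4f,0,0]"%(a,b,r*(np.sin(b)-np.sin(a)),r*(np.cos(b)-np.cos(a))))
E
python3 -c "
from h import *
tab(-0.145,0.2,17)"
python3 -m pendant '[[0,0,-0.002,-0.002,0],[0,0,0,0,0]]'
```

```text
-0.145->-0.345  [0,-0.0116,-0.0029,0,0]
-0.345->-0.545  [0,-0.0108,-0.0052,0,0]
-0.545->-0.745  [0,-0.0096,-0.0072,0,0]
-0.745->-0.945  [0,-0.0080,-0.0090,0,0]
-0.945->-1.145  [0,-0.0060,-0.0104,0,0]
-1.145->-1.345  [0,-0.0038,-0.0113,0,0]
-1.345->-1.545  [0,-0.0015,-0.0119,0,0]
-1.545->-1.745  [0,0.0009,-0.0119,0,0]
-1.745->-1.945  [0,0.0032,-0.0115,0,0]
-1.945->-2.145  [0,0.0055,-0.0107,0,0]
-2.145->-2.345  [0,0.0075,-0.0094,0,0]
-2.345->-2.545  [0,0.0092,-0.0077,0,0]
-2.545->-2.745  [0,0.0105,-0.0057,0,0]
-2.745->-2.945  [0,0.0115,-0.0035,0,0]
-2.945->-3.145  [0,0.0119,-0.0012,0,0]
-3.145->-3.345  [0,0.0119,0.0012,0,0]
-3.345->-3.545  [0,0.0114,0.0036,0,0]
clock: 5.2
tcp_pos: [0.5746, -0.0883, 0.0441]
tcp_rot: [0.743, 0.67, -0.0, -0.001]
wrist_force: [-0.1, 2.0, -7.7]
width: 0.0203
```

```bash
python3 -m pendant '[[0,-0.0116,-0.0029,0.0008,0],[0,-0.0108,-0.0052,0,0],[0,-0.0096,-0.0072,0,0],[0,-0.008,-0.009,0,0]]'
python3 -c "
from h import *
rep()"
```

```text
clock: 5.7
tcp_pos: [0.5473, -0.1281, 0.044]
tcp_rot: [0.743, 0.669, 0.0, 0.002]
wrist_force: [4.9, -2.7, -5.4]
width: 0.0207
t 5.70 pos [ 0.5473 -0.1281  0.044 ] jaw yaw -0.104 z [ 0.003 -0.002 -1.   ] F [ 4.9 -2.7 -5.4] w 0.021
machine rel wheel x,y mm 35.0 -51.0 phi -0.968 r 61.8
```

```bash
python3 -m pendant '[[0,-0.0055,-0.0104,0,0],[0,-0.0036,-0.0113,0,0],[0,-0.0012,-0.0119,0,0],[0,0.0012,-0.0119,0,0],[0,0.0034,-0.0115,0,0],[0,0.0055,-0.0107,0,0]]'
python3 -c "
from h import *
rep()"
```

```text
clock: 6.45
tcp_pos: [0.4777, -0.123, 0.044]
tcp_rot: [0.743, 0.67, -0.003, 0.001]
wrist_force: [-9.0, -15.0, -0.8]
width: 0.0206
t 6.45 pos [ 0.4777 -0.123   0.044 ] jaw yaw -0.103 z [-0.002 -0.006 -1.   ] F [ -9.  -15.   -0.8] w 0.021
machine rel wheel x,y mm -34.7 -53.0 phi -2.151 r 63.4
```

Three held points fit a 60 mm circle whose centre is (-1.3,-3.2) mm from my estimate, so I'm updating it.

```bash
cat >> h.py <<'E'
W=W-0.0013*ex-0.0032*ey
E
python3 -c "
from h import *
rep(); tab(-2.16,0.2,7)"
```

```text
t 6.45 pos [ 0.4777 -0.123   0.044 ] jaw yaw -0.103 z [-0.002 -0.006 -1.   ] F [ -9.  -15.   -0.8] w 0.021
machine rel wheel x,y mm -33.4 -49.8 phi -2.162 r 60.0
-2.160->-2.360  [0,0.0076,-0.0092,0,0]
-2.360->-2.560  [0,0.0093,-0.0075,0,0]
-2.560->-2.760  [0,0.0106,-0.0055,0,0]
-2.760->-2.960  [0,0.0115,-0.0033,0,0]
-2.960->-3.160  [0,0.0119,-0.0010,0,0]
-3.160->-3.360  [0,0.0119,0.0014,0,0]
-3.360->-3.560  [0,0.0114,0.0038,0,0]
```

```bash
python3 -m pendant '[[0,0.0064,-0.0098,0,0],[0,0.0085,-0.008,0,0],[0,0.0106,-0.0055,0,0],[0,0.0115,-0.0033,0,0],[0,0.0119,-0.001,0,0],[0,0.0115,0.0014,0,0],[0,0,0,0,0]]'
python3 -c "
from h import *
rep()"
```

```text
clock: 7.32
tcp_pos: [0.4597, -0.0556, 0.0438]
tcp_rot: [0.742, 0.67, 0.0, 0.0]
wrist_force: [-3.2, 1.5, 6.8]
width: 0.0206
t 7.33 pos [ 0.4597 -0.0556  0.0438] jaw yaw -0.102 z [ 0.  0. -1.] F [-3.2  1.5  6.8] w 0.021
machine rel wheel x,y mm -58.2 15.3 phi 2.884 r 60.2
```

```bash
python3 -m pendant '[[0.6,0,0,0,0],[0.6,0,0,0,0],[0.6,0,0,-0.05,0],[0.6,0,0,-0.025,0],[0.6,-0.01,0.04,0,0],[0.6,-0.01,0.04,0,0],[0.6,-0.0106,0.0365,0,0],[0.6,0,0,0,0]]'
python3 - <<'E'
from h import *
rep(kp(-0.257,0.043))
p,d=ctrl.camera("scene"); b=(140,230,280,410); cv2.imwrite(f"pics/s2.png",cv2.resize(p[b[0]:b[1],b[2]:b[3],::-1],None,fx=6,fy=6,interpolation=2))
for ph in (-0.257,-3.4): print(proj("scene",kp(ph,.081))-[280,140])
E
```

```text
clock: 8.32
tcp_pos: [0.5737, -0.1, 0.1178]
tcp_rot: [0.743, 0.669, 0.0, 0.0]
wrist_force: [-0.5, 0.0, -0.4]
width: 0.0509
t 8.32 pos [ 0.5737 -0.1     0.1178] jaw yaw -0.104 z [ 0.001 -0.    -1.   ] F [-0.5  0.  -0.4] w 0.051
machine rel wheel x,y mm 59.7 -17.1 phi -0.279 r 62.1
tool shift to target [ 0.0019 -0.0017  0.0748]
[24.42502353 54.08086566]
[43.14078427 37.88297295]
```

View pics/s2.png

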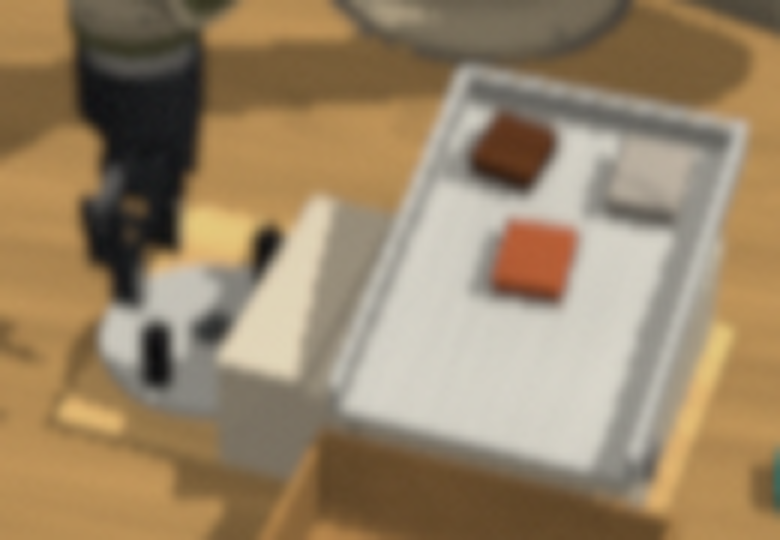

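The tray has begun to tip. The knobs stand at crop (155,328) and (266,235), which matches prediction, so I go down on knob_b.

```bash
python3 -m pendant '[[0.6,0.0019,-0.0017,0.04,0],[0.6,0,0,0.034,0],[0.6,0,0,0,0],[0,0,0,0,0],[0,0,0,0,0],[0,0,0,0,0]]' 25
python3 -c "
from h import *
rep(); tab(-0.257,0.2,16)"
```

```text
clock: 9.12
tcp_pos: [0.5718, -0.0972, 0.0463]
tcp_rot: [0.743, 0.67, 0.001, 0.002]
wrist_force: [1.8, 0.3, 6.8]
width: 0.0209
t 9.12 pos [ 0.5718 -0.0972  0.0463] jaw yaw -0.103 z [ 0.004 -0.001 -1.   ] F [1.8 0.3 6.8] w 0.021
machine rel wheel x,y mm 57.6 -14.5 phi -0.247 r 59.4
-0.257->-0.457  [0,-0.0112,-0.0042,0,0]
-0.457->-0.657  [0,-0.0102,-0.0063,0,0]
-0.657->-0.857  [0,-0.0087,-0.0082,0,0]
-0.857->-1.057  [0,-0.0069,-0.0098,0,0]
-1.057->-1.257  [0,-0.0048,-0.0110,0,0]
-1.257->-1.457  [0,-0.0025,-0.0117,0,0]
-1.457->-1.657  [0,-0.0002,-0.0120,0,0]
-1.657->-1.857  [0,0.0022,-0.0118,0,0]
-1.857->-2.057  [0,0.0045,-0.0111,0,0]
-2.057->-2.257  [0,0.0066,-0.0100,0,0]
-2.257->-2.457  [0,0.0085,-0.0085,0,0]
-2.457->-2.657  [0,0.0100,-0.0066,0,0]
-2.657->-2.857  [0,0.0111,-0.0045,0,0]
-2.857->-3.057  [0,0.0118,-0.0022,0,0]
-3.057->-3.257  [0,0.0120,0.0002,0,0]
-3.257->-3.457  [0,0.0117,0.0026,0,0]
```

```bash
python3 -m pendant '[[0,-0.0112,-0.0042,0,0],[0,-0.0102,-0.0063,0,0],[0,-0.0087,-0.0082,0,0],[0,-0.0069,-0.0098,0,0],[0,-0.0048,-0.011,0,0],[0,-0.0025,-0.0117,0,0],[0,-0.0002,-0.012,0,0]]'
python3 -c "
from h import *
rep()"
```

```text
clock: 10.0
tcp_pos: [0.5042, -0.1348, 0.0462]
tcp_rot: [0.743, 0.67, 0.001, 0.002]
wrist_force: [2.9, 6.5, 10.1]
width: 0.0204
t 10.00 pos [ 0.5042 -0.1348  0.0462] jaw yaw -0.103 z [ 0.004 -0.001 -1.   ] F [ 2.9  6.5 10.1] w 0.020
machine rel wheel x,y mm -5.9 -58.8 phi -1.670 r 59.1
```

```bash
python3 -m pendant '[[0,0.0022,-0.0118,0,0],[0,0.0045,-0.0111,0,0],[0,0.0066,-0.01,0,0],[0,0.0085,-0.0085,0,0],[0,0.01,-0.0066,0,0],[0,0.0111,-0.0045,0,0],[0,0.0118,-0.0022,0,0]]'
python3 -c "
from h import *
rep()"
```

```text
clock: 10.88
tcp_pos: [0.4558, -0.0753, 0.0462]
tcp_rot: [0.743, 0.67, 0.001, 0.002]
wrist_force: [3.9, -3.0, 9.5]
width: 0.0207
t 10.88 pos [ 0.4558 -0.0753  0.0462] jaw yaw -0.103 z [ 0.005 -0.003 -1.   ] F [ 3.9 -3.   9.5] w 0.021
machine rel wheel x,y mm -60.1 -4.6 phi -3.065 r 60.3
```

```bash
python3 -m pendant '[[0,0.012,0.0002,0,0],[0,0.0085,0.0018,0,0],[0,0,0,0,0]]'
python3 -c "
from h import *
rep()"
python3 -m pendant '[[0.6,0,0,0,0],[0.6,0,0,0,0],[0.6,0,0,-0.05,0],[0.6,0,0,-0.025,0],[0.6,-0.01,0.04,0,0],[0.6,-0.01,0.04,0,0],[0.6,-0.0106,0.0365,0,0],[0.6,0,0,0,0]]'
python3 - <<'E'
from h import *
rep()
p,d=ctrl.camera("scene"); b=(120,270,280,430); cv2.imwrite(f"pics/s3.png",cv2.resize(p[b[0]:b[1],b[2]:b[3],::-1],None,fx=4,fy=4,interpolation=2))
E
```

```text
clock: 11.25
tcp_pos: [0.4597, -0.0544, 0.0462]
tcp_rot: [0.742, 0.67, 0.001, 0.002]
wrist_force: [0.6, 1.5, 12.9]
width: 0.0205
t 11.25 pos [ 0.4597 -0.0544  0.0462] jaw yaw -0.102 z [ 0.004 -0.001 -1.   ] F [ 0.6  1.5 12.9] w 0.021
machine rel wheel x,y mm -58.4 16.5 phi 2.865 r 60.7
clock: 12.25
tcp_pos: [0.5725, -0.0977, 0.1188]
tcp_rot: [0.743, 0.67, -0.0, 0.0]
wrist_force: [0.0, 0.1, -0.6]
width: 0.0512
t 12.25 pos [ 0.5725 -0.0977  0.1188] jaw yaw -0.104 z [-0. -0. -1.] F [ 0.   0.1 -0.6] w 0.051
machine rel wheel x,y mm 58.3 -15.0 phi -0.251 r 60.2
```

View pics/s3.png

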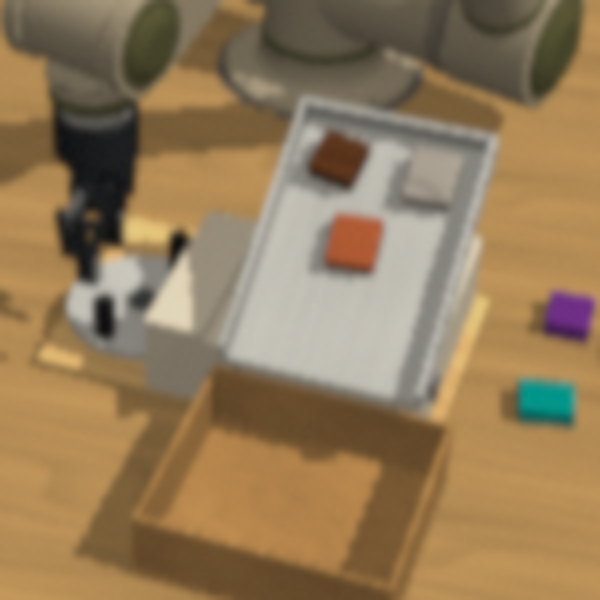

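The tray is about 0.48 rad up and the samples have not slid yet. Knob_a is at crop (104,300), so I take it for the third stroke.

```bash
python3 -m pendant '[[0.6,-0.0012,-0.0006,0.04,0],[0.6,0,0,0.034,0],[0.6,0,0,0,0],[0,0,0,0,0],[0,0,0,0,0],[0,0,0,0,0]]' 25
python3 -c "
from h import *
rep()"
```

```text
clock: 13.05
tcp_pos: [0.5717, -0.0983, 0.0473]
tcp_rot: [0.743, 0.67, 0.001, 0.002]
wrist_force: [1.3, 0.2, 7.2]
width: 0.0205
t 13.05 pos [ 0.5717 -0.0983  0.0473] jaw yaw -0.103 z [ 0.004 -0.001 -1.   ] F [1.3 0.2 7.2] w 0.020
machine rel wheel x,y mm 57.6 -15.6 phi -0.265 r 59.6
```

```bash
python3 -m pendant '[[0,-0.0112,-0.0042,0,0],[0,-0.0102,-0.0063,0,0],[0,-0.0087,-0.0082,0,0],[0,-0.0069,-0.0098,0,0],[0,-0.0048,-0.011,0,0],[0,-0.0025,-0.0117,0,0],[0,-0.0002,-0.012,0,0]]'
python3 -c "
from h import *
rep()"
python3 -m pendant '[[0,0.0022,-0.0118,0,0],[0,0.0045,-0.0111,0,0],[0,0.0066,-0.01,0,0],[0,0.0085,-0.0085,0,0],[0,0.01,-0.0066,0,0],[0,0.0111,-0.0045,0,0],[0,0.0118,-0.0022,0,0]]'
python3 -c "
from h import *
rep()"
```

```text
clock: 13.92
tcp_pos: [0.5041, -0.1361, 0.0473]
tcp_rot: [0.743, 0.67, 0.001, 0.002]
wrist_force: [4.2, 5.6, 9.5]
width: 0.0204
t 13.93 pos [ 0.5041 -0.1361  0.0473] jaw yaw -0.103 z [ 0.004 -0.001 -1.   ] F [4.2 5.6 9.5] w 0.020
machine rel wheel x,y mm -5.8 -60.1 phi -1.667 r 60.4
clock: 14.8
tcp_pos: [0.4556, -0.0763, 0.0473]
tcp_rot: [0.743, 0.67, 0.001, 0.002]
wrist_force: [2.0, -2.2, 9.8]
width: 0.0209
t 14.80 pos [ 0.4556 -0.0763  0.0473] jaw yaw -0.103 z [ 0.004 -0.002 -1.   ] F [ 2.  -2.2  9.8] w 0.021
machine rel wheel x,y mm -60.2 -5.6 phi -3.048 r 60.5
```

```bash
python3 -m pendant '[[0,0.012,0.0002,0,0],[0,0.0085,0.0018,0,0],[0,0,0,0,0]]'
python3 -c "
from h import *
rep()"
python3 -m pendant '[[0.6,0,0,0,0],[0.6,0,0,0,0],[0.6,0,0,-0.05,0],[0.6,0,0,-0.025,0],[0.6,-0.01,0.04,0,0],[0.6,-0.01,0.04,0,0],[0.6,-0.0106,0.0365,0,0],[0.6,0,0,0,0]]'
python3 - <<'E'
from h import *
rep()
p,d=ctrl.camera("scene"); b=(120,270,280,430); cv2.imwrite(f"pics/s4.png",cv2.resize(p[b[0]:b[1],b[2]:b[3],::-1],None,fx=4,fy=4,interpolation=2))
E
```

```text
clock: 15.18
tcp_pos: [0.4597, -0.0555, 0.0472]
tcp_rot: [0.742, 0.67, 0.001, 0.002]
wrist_force: [0.6, 0.8, 12.7]
width: 0.0207
t 15.18 pos [ 0.4597 -0.0555  0.0472] jaw yaw -0.102 z [ 0.004 -0.001 -1.   ] F [ 0.6  0.8 12.7] w 0.021
machine rel wheel x,y mm -58.3 15.5 phi 2.882 r 60.3
clock: 16.18
tcp_pos: [0.5724, -0.0988, 0.1198]
tcp_rot: [0.743, 0.67, -0.0, -0.0]
wrist_force: [-0.4, 0.0, -0.5]
width: 0.0515
t 16.18 pos [ 0.5724 -0.0988  0.1198] jaw yaw -0.104 z [-0. -0. -1.] F [-0.4  0.  -0.5] w 0.051
machine rel wheel x,y mm 58.3 -16.1 phi -0.269 r 60.4
```

View pics/s4.png

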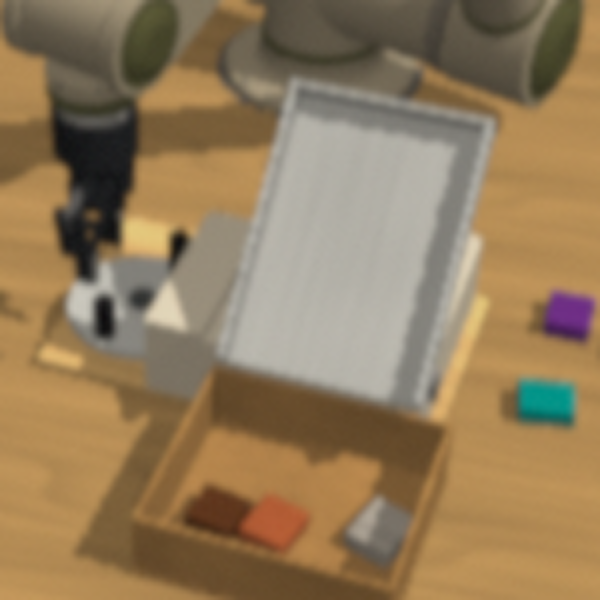

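All three samples are in the bin (crop (218,508), (274,522) and (378,530)). Last stroke is with knob_b to the stop at about φ = -2.99.

```bash
python3 -m pendant '[[0.6,0.0005,-0.0006,0.04,0],[0.6,0,0,0.035,0],[0.6,0,0,0,0],[0,0,0,0,0],[0,0,0,0,0],[0,0,0,0,0]]' 25
python3 -c "
from h import *
rep()"
python3 -m pendant '[[0,-0.0112,-0.0042,0,0],[0,-0.0102,-0.0063,0,0],[0,-0.0087,-0.0082,0,0],[0,-0.0069,-0.0098,0,0],[0,-0.0048,-0.011,0,0],[0,-0.0025,-0.0117,0,0],[0,-0.0002,-0.012,0,0]]'
python3 -c "
from h import *
rep()"
python3 -m pendant '[[0,0.0022,-0.0118,0,0],[0,0.0045,-0.0111,0,0],[0,0.0066,-0.01,0,0],[0,0.0085,-0.0085,0,0],[0,0.01,-0.0066,0,0]]'
python3 -c "
from h import *
rep()"
```

```text
clock: 16.98
tcp_pos: [0.5718, -0.0977, 0.0474]
tcp_rot: [0.743, 0.67, 0.001, 0.002]
wrist_force: [1.2, -0.2, 8.2]
width: 0.0204
t 16.98 pos [ 0.5718 -0.0977  0.0474] jaw yaw -0.103 z [ 0.004 -0.001 -1.   ] F [ 1.2 -0.2  8.2] w 0.020
machine rel wheel x,y mm 57.5 -15.1 phi -0.256 r 59.5
clock: 17.85
tcp_pos: [0.5041, -0.1352, 0.0473]
tcp_rot: [0.743, 0.67, 0.001, 0.002]
wrist_force: [2.8, 6.6, 9.5]
width: 0.0205
t 17.85 pos [ 0.5041 -0.1352  0.0473] jaw yaw -0.103 z [ 0.004 -0.001 -1.   ] F [2.8 6.6 9.5] w 0.020
machine rel wheel x,y mm -5.9 -59.3 phi -1.671 r 59.6
clock: 18.48
tcp_pos: [0.4602, -0.0992, 0.0473]
tcp_rot: [0.743, 0.67, 0.001, 0.003]
wrist_force: [5.2, 0.1, 7.4]
width: 0.0205
t 18.48 pos [ 0.4602 -0.0992  0.0473] jaw yaw -0.103 z [ 0.005 -0.003 -1.   ] F [5.2 0.1 7.4] w 0.021
machine rel wheel x,y mm -53.3 -27.9 phi -2.659 r 60.1
```

```bash
python3 -m pendant '[[0,0.0056,-0.0027,0,0],[0,0.0056,-0.0021,0,0],[0,0.0056,-0.001,0,0],[0,0,0,0,0]]'
python3 -c "
from h import *
rep()"
python3 -m pendant '[[0,0.004,-0.0005,0,0],[0,0,0,0,0]]'
python3 -c "
from h import *
rep()"
python3 -m pendant '[[0,0.002,-0.0002,0,0],[0,0,0,0,0]]'
python3 -c "
from h import *
rep()"
```

```text
clock: 18.98
tcp_pos: [0.456, -0.0815, 0.0472]
tcp_rot: [0.742, 0.67, 0.001, 0.002]
wrist_force: [0.9, 1.9, 10.7]
width: 0.0208
t 18.98 pos [ 0.456  -0.0815  0.0472] jaw yaw -0.103 z [ 0.004 -0.002 -1.   ] F [ 0.9  1.9 10.7] w 0.021
machine rel wheel x,y mm -59.3 -10.8 phi -2.961 r 60.3
clock: 19.23
tcp_pos: [0.4559, -0.0786, 0.0473]
tcp_rot: [0.742, 0.67, 0.0, 0.003]
wrist_force: [-0.6, -6.2, 11.0]
width: 0.0205
t 19.23 pos [ 0.4559 -0.0786  0.0473] jaw yaw -0.102 z [ 0.004 -0.004 -1.   ] F [-0.6 -6.2 11. ] w 0.020
machine rel wheel x,y mm -59.7 -7.9 phi -3.010 r 60.2
clock: 19.48
tcp_pos: [0.4559, -0.0782, 0.0473]
tcp_rot: [0.742, 0.67, -0.001, 0.004]
wrist_force: [-3.1, -17.4, 9.8]
width: 0.021
t 19.48 pos [ 0.4559 -0.0782  0.0473] jaw yaw -0.102 z [ 0.004 -0.006 -1.   ] F [ -3.1 -17.4   9.8] w 0.021
machine rel wheel x,y mm -59.7 -7.5 phi -3.016 r 60.1
```

The force rises to 17 N with no further motion, at φ about -3.01, so the wheel is on its stop. I ease off the push, let go, lift and look.

```bash
python3 -m pendant '[[0,-0.0018,0,0,0],[0.6,0,0,0,0],[0.6,0,0,0,0],[0.6,0,0,-0.04,0],[0.6,0,0,-0.05,0],[0.6,-0.04,0,-0.05,0],[0.6,-0.06,0,0,0],[0.6,-0.06,0,0,0]]'
python3 -m pendant '[[0.6,-0.06,-0.02,0,0],[0.6,-0.06,-0.02,0,0],[0.6,-0.05,-0.02,0,0],[0.6,0,0,0,0]]'
python3 - <<'E'
from h import *
rep()
for n,b in (("scene",(110,270,280,430)),("top",(100,300,200,380))):
    p,d=ctrl.camera(n); cv2.imwrite(f"pics/{n}5f.png",p[:,:,::-1]); cv2.imwrite(f"pics/{n}5.png",cv2.resize(p[b[0]:b[1],b[2]:b[3],::-1],None,fx=3,fy=3,interpolation=2))
for ph in (0.15,0.15-np.pi): print(proj("top",kp(ph,.081)),proj("scene",kp(ph,.081)))
E
```

```text
clock: 20.48
tcp_pos: [0.4377, -0.2364, 0.1849]
tcp_rot: [0.742, 0.67, 0.0, 0.0]
wrist_force: [0.7, -0.2, -0.1]
width: 0.0513
clock: 20.98
tcp_pos: [0.3598, -0.3992, 0.1837]
tcp_rot: [0.744, 0.668, -0.0, -0.0]
wrist_force: [-0.6, 0.1, -0.4]
width: 0.0511
t 20.98 pos [ 0.3598 -0.3992  0.1837] jaw yaw -0.107 z [-0.001  0.    -1.   ] F [-0.6  0.1 -0.4] w 0.051
machine rel wheel x,y mm -122.3 -336.8 phi -1.919 r 358.3
[340.16874879 205.97649595] [310.37615956 195.75463454]
[342.06592083 249.5943027 ] [317.4039088  176.36097911]
```

View pics/scene5f.png

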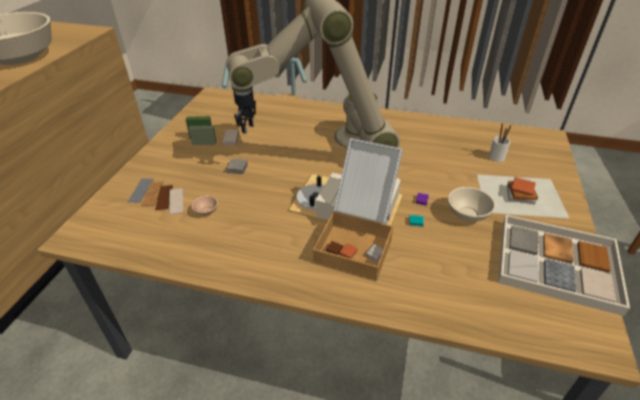

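View pics/top5.png

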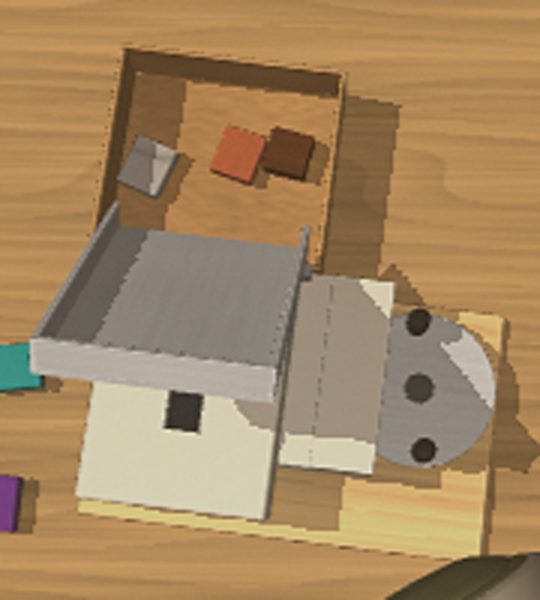

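View pics/scene5.png

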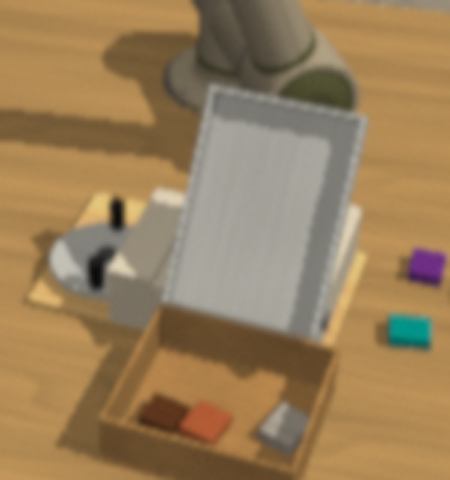

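The knobs are at top pixels (339,207) and (341,250), against (340,206) and (342,250) predicted at the stop. As a second check, I fit the tray plane from the depth image for its tilt.

Run:
```python
from h import *
p,d=ctrl.camera("scene"); c=ctrl.get_calibration("scene"); K=c["mtx"]
P=[]
for v in range(150,208,2):
  for u in range(350,388,2):
    z=d[v,u]
    if z>0: P.append(c["R"].T@(np.linalg.solve(K,[u,v,1.])*z-c["t"]))
P=np.array(P)
for _ in range(4):
    m=np.median(P,0); _,_,V=np.linalg.svd(P-P.mean(0)); n=V[2]*np.sign(V[2][2]); r=(P-P.mean(0))@n; P=P[abs(r)<max(.003,1.5*r.std())]
print("tilt",np.arccos(n[2]),"dir",np.arctan2(n[1],n[0]),len(P),r.std())
a=cv2.imread("pics/top0.png");b=cv2.imread("pics/top5f.png")
for n,(y0,y1,x0,x1) in dict(bowl=(215,290,92,165),dish=(158,202,450,495),slab=(258,296,452,495),teal=(210,234,192,218),pur=(255,280,187,210)).items():
    print(n,cv2.absdiff(a[y0:y1,x0:x1],b[y0:y1,x0:x1]).mean().round(2))
```

```text
tilt 0.9014420506180983 dir -0.09463253294067621 337 0.001644006474173699
bowl 5.61
dish 5.53
slab 21.24
teal 17.44
pur 4.95
```

Run:
```python
import cv2,numpy as np
a=cv2.imread("pics/top0.png");b=cv2.imread("pics/top5f.png")
f=lambda i:np.vstack([cv2.resize(i[140:310,425:505],None,fx=2.3,fy=2.3)])
g=lambda i:cv2.resize(i[200:285,90:260],None,fx=2.3,fy=2.3)
cv2.imwrite("pics/cmp.png",np.hstack([f(a),f(b),np.vstack([g(a),g(b)])[:f(a).shape[0]]]))
```

```text
Traceback (most recent call last):
ValueError: all the input array dimensions except for the concatenation axis must match exactly, but along dimension 0, the array at index 0 has size 391 and the array at index 2 has size 390
```

Run:
```python
import cv2,numpy as np
a=cv2.imread("pics/top0.png");b=cv2.imread("pics/top5f.png")
f=lambda i:cv2.resize(i[140:310,425:505],None,fx=2,fy=2)
g=lambda i:cv2.resize(i[200:285,90:260],None,fx=2,fy=2)
cv2.imwrite("pics/cmp.png",np.hstack([f(a),f(b),np.vstack([g(a),g(b)])]))
```

```text
(no output)
```

View pics/cmp.png

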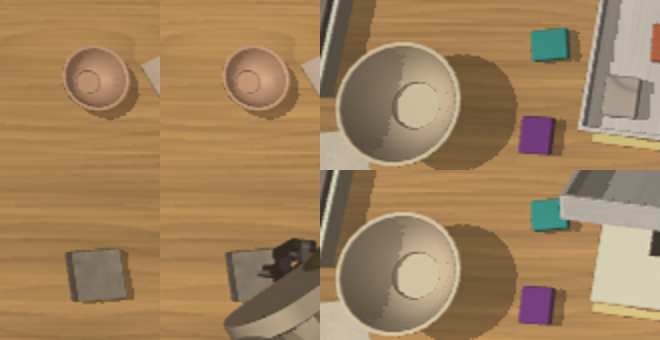

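The bystanders haven't moved. The slab is only part-hidden by the arm, and the teal block by the raised tray. I'm handing in.

```bash
python3 -c "
from bench import ctrl
print(ctrl.close_job())"
```

```text
the job is handed in; nothing more can be done
None
```

I wound the handwheel clockwise to its stop in four strokes (knobs a, b, a, b), letting go before the hood each time. All three samples slid into the bin, and the job was handed in at about 21 s.

- **Stop:** on the last stroke the force rose to 17 N with no more movement.
- **Tilt and wheel:** the depth image gives a tray tilt of 0.901 rad against 0.90 fully tipped. The knobs sit within about 1 pixel of where they should be at the stop.
- **Bystanders:** the bowl, dish, and purple and turquoise blocks haven't moved. The arm partly hid the slab in the last top view, but its visible part is unchanged.
- **Robot:** the gripper has let go and the arm stands clear, touching nothing. The highest wrist force I read was about 20 N, sampled after each move rather than continuously.
- **Disagreement:** my first camera estimate of the wheel centre was about 3.5 mm off. I corrected it during the first stroke from the gripper's measured path.

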